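# Swing a mounted printing block square on its register pin and lock it

### The arm

A 6-joint arm with a two-finger parallel gripper is mounted at the origin on the work surface. World frame = base frame: x ahead of the robot, y to its left, z up, the work surface at z = 0. Lengths are in m, angles in degrees, forces in N, time in s.
With the tool pointing down it reaches from about 0.325 to 0.85 m from the base axis. Payload 15.5 kg.
Tool frame: the origin (TCP) lies at the very end of the fingers, on their centre line; the grasp point (between the pads) lies arm.grip_depth behind it (arm.grip_depth is the distance from the TCP to the grasp point, in m); z points along the fingers, y is the line along which they close (so a half turn about z gives the same grasp; the last joint's range is limited). The gripper opens to 91 mm and grips with 3 to 60 N. Pads are 32 mm wide; open, the fingers measure 118 mm over their backs; the gripper's body (76 mm by 178 mm) begins 60 mm behind the grasp point.
Start: joints at [-70.044, 28.281, 77.091, -0, 74.628, -5.472], TCP at [0.268, -0.564, 0.214] pointing down, gripper open.
Joint ranges: [-166.48, 166.48], [-47.26, 123.95], [12.59, 153.08], [-70.14, 250.14], [6.76, 159.57], [-176.63, 176.63]. Speed limits (degrees/s): [108.29, 108.29, 147.25, 172.46, 172.46, 172.46].

### API

Orientations are given as a 3x3 rotation matrix whose columns are the frame's x, y, z axes.
In Python, from rig import arm gives the robot as it stands. Calls block until the motion is done:
- arm.move_to(position, orientation): joint-space move of the TCP to a pose.
- arm.move_l(position, orientation=None, feed=0.15): straight line of the TCP; orientation=None keeps the orientation; feed is the mean speed in m/s.
- arm.move_joints(angles): joint-space move.
- arm.grip(opening): finger opening in m; the grip force is fixed at half the most; returns when the fingers have stopped.
- arm.sleep(seconds).
- arm.solve_ik(position, orientation): joint angles nearest the present ones, or None.
- arm.snapshot(name): name is "scene" or "top" or "wrist"; returns the picture (400x640x3 uint8, red, green, blue); there is no depth.
- arm.get_calibration(name): a dict with "intrinsics" (3x3 intrinsics, pixels), "cam_to_world" (4x4, takes a point from camera to world coordinates). Camera axes: x right, y down, z forward; pixel columns grow to the right and rows downward; lengths in m; the calibration is good to about 2 mm. A picture is of the moment at which its call begins: read the wrist's pose just before it. get_calibration takes no time and is no camera call; for the wrist camera it gives the pose at the moment of the call.
A pose or a line that the arm cannot do raises arm.Unreachable and nothing moves.
- arm.sign_off(): hands the job in; it is judged then, once.
Readings, each from a call of its own:
- arm.current_t(): time.
- arm.current_joint_positions(): joint angles.
- arm.current_dq(): joint speeds.
- arm.current_tau(): joint torques, N m.
- arm.current_ee_pos(): TCP position.
- arm.current_tool_rot(): TCP orientation.
- arm.current_force(): force on the tool from outside, world axes, zero at the start.
- arm.current_torque(): the same for the moment, N m.
- arm.current_width(): finger opening in m.
- arm.current_grasp_force(): force on a finger pad.
Only numpy, scipy, OpenCV 4.12 (cv2) and the standard library are available. Lean on these libraries where they do the work, as an engineer would, in place of code of your own. Each camera call takes 0.05 s, during which the arm holds its last target. There are 200 camera calls.

### The job

On the steel register bed, a wooden printing block sits on the brass pin, swung askew. Push it near its free corner so it pivots on the pin until its long edge lies flush along the aluminium rail, flat on the bed and still on the pin. Then swing the red keeper by its black knob all the way round over the block, and leave everything else where it lies.

Things in the scene. Friction and masses are not known exactly. Their poses are not given: they have to be found in the camera images.
- bed: fixed dark steel register bed, 280 x 290 mm, lying flat, its top at height 12 mm; place and heading vary. Origin on the axis of the brass pin, at table height. The bed covers x -90..190, y -190..100 mm of its own frame. Brass pin: 10 mm diameter, top at height 55 mm.
- rail (a point): middle of the face, towards the block, of the fixed aluminium rail, half-way up. The rail runs along the bed's x from x 50 to 150 mm; this face is at bed y = +22.5 mm and looks to -y; 14 mm thick, top at height 32 mm. The block is swung clear on its -y side.
- block: loose wooden printing block, blue and white on top, 170 x 110 x 23 mm, 0.28-0.56 kg, its 12 mm hole over the pin (1 mm play all round). Origin on the hole's axis at the underside; it covers x -22..148, y -88..22 mm of its own frame. Home: its x along the bed's x, its edge y = +22 mm on the rail. It starts 0.45-0.95 rad clockwise (from above) of that: turn it counter-clockwise.
- block_push (a point): point on the block's outer long side (y = -88 mm), 23 mm from the free end, half-way up the side: a good place to push towards the block's +y; the pushing finger must follow the arc round the pin. The push needs about 2 to 5 N
- block_edge (a point): free corner of the block on the rail side (block x 148, y +22 mm), half-way up
- keeper (a joint): angle of the red keeper arm (rad), on a post behind the rail: 0 = open, lying along the bed's +x; grows as it turns clockwise seen from above; 1.57 = end stop, arm pointing along the bed's -y over the block. Starts at 0 to 0.3. Stays where it is left; about 1 N at the knob turns it
- keeper_knob (a point): centre of the upright black knob on the keeper arm, 75 mm from the keeper's pivot: 16 mm diameter, 32 mm high, from height 46 mm (top of the 8 mm thick, 18 mm wide arm, whose underside is 3 mm above the block) to 78 mm; this point is at height 65 mm
- keeper_pivot (a point): pivot of the keeper (vertical axis) on its post, fixed to the bed at bed x 60, y 60 mm, its steel cap top at height 52 mm
- wood_spacer: dark wooden spacer 30 x 60 x 20 mm lying loose on the bed beyond the block's swing; leave it alone. Origin at its underside
- brass_gauge: brass gauge bar 45 x 25 x 15 mm lying loose on the bed behind the pin; leave it alone. Origin at its underside
- ink_blue: ink tin with a blue label, 90 mm diameter, 100 mm high, on the table; leave it alone. Origin at its underside
- ink_red: ink tin with a red label, 90 mm diameter, 100 mm high, on the table; leave it alone. Origin at its underside
- wash_bottle: lilac bottle with green cap, 72 mm diameter, 190 mm high, on the table; leave it alone. Origin at its underside
- roller: ink roller (rubber, 110 mm wide, red handle, 200 mm long, 44 mm high) lying on the table; leave it alone. Origin at its underside
- ink_knife: spatula-like ink knife, 260 mm long, lying flat on the table; leave it alone. Origin at its underside
There are look-alikes about, which are no part of the job. Leave any purple look-alike of the block alone.

How it is judged:
By the outcome, as a careful person would: the job done as asked, in the order asked, and still so for the second after the job is handed in, with the robot touching nothing.
It also fails if it takes over 56 s, if anything falls off the work surface, if the arm or the gripper's body presses on something with over 40 N, if the wrist force passes 120 N, or if a joint passes its speed limit or range.

## Working session

There is one attempt and no reset: what is moved stays moved. The work goes in short steps, each a Python script; the robot and the scene stay as the last script left them, time stands still between calls to the robot, and variables do not carry over. Pictures are saved under pics/ and viewed, at most 10 in all, crops included, and the job is handed in when it is done.

```bash
mkdir -p pics; ls; python3 - <<'E'
from rig import arm
import cv2
for n in("top","scene"):
    im=arm.snapshot(n); cv2.imwrite(f"pics/{n}0.png",im[:,:,::-1])
    c=arm.get_calibration(n); print(n,c["intrinsics"],c["cam_to_world"])
print(arm.current_t(),arm.grip_depth,arm.current_tool_rot(),arm.current_width())
E
```

```text
pics
top [[499.6853403    0.         320.12179888]
 [  0.         499.6853403  194.7195918 ]
 [  0.           0.           1.        ]] [[ 0.0057057  -0.98508616  0.17196714  0.26009459]
 [-0.99986624 -0.00825605 -0.01411884  0.01164981]
 [ 0.01532804 -0.17186358 -0.9850015   1.58644986]
 [ 0.          0.          0.          1.        ]]
scene [[415.77726791   0.         312.63816207]
 [  0.         415.77726791 200.11400272]
 [  0.           0.           1.        ]] [[-0.37031461  0.78687867 -0.49364871  1.11223077]
 [ 0.92882191  0.30649878 -0.20820266  0.24681961]
 [-0.01252751 -0.53561223 -0.84437113  1.04733646]
 [ 0.          0.          0.          1.        ]]
0.1 0.0188 [[ 9.03127298e-01  4.29372745e-01 -3.60809441e-04]
 [ 4.29372884e-01 -9.03126744e-01  1.00590436e-03]
 [ 1.06051260e-04 -1.06338148e-03 -9.99999429e-01]] 0.09188071690122361
```

View pics/top0.png

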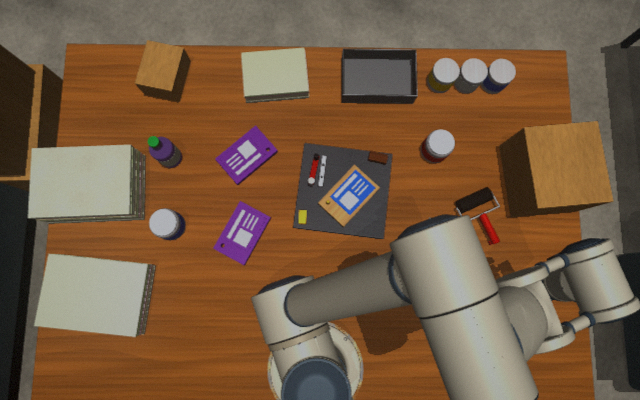

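View pics/scene0.png

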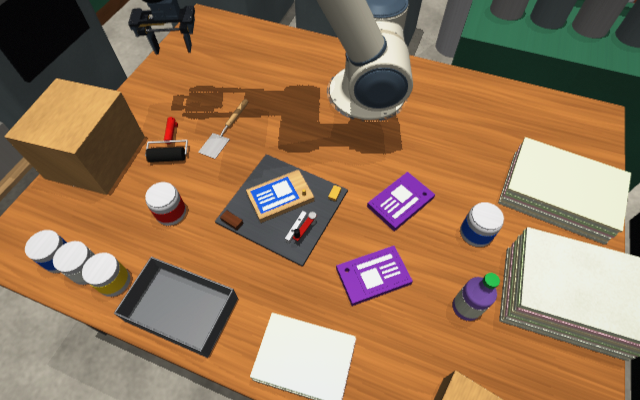

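The wooden blue/white block is on the bed at top pixel (349,195). The look-alikes are the purple blocks at (246,155) and (242,232), which I leave alone. The keeper is red at (314,168) with its rail at (322,170). Next is a close crop.

```bash
python3 - <<'E'
import cv2
im=cv2.imread("pics/top0.png")[138:242,288:398]
cv2.imwrite("pics/crop0.png",cv2.resize(im,None,fx=5.6,fy=5.6,interpolation=cv2.INTER_CUBIC))
im=cv2.imread("pics/scene0.png")[150:266,210:355]
cv2.imwrite("pics/crop1.png",cv2.resize(im,None,fx=5,fy=5,interpolation=cv2.INTER_CUBIC))
E
```

```text
(no output)
```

View pics/crop0.png

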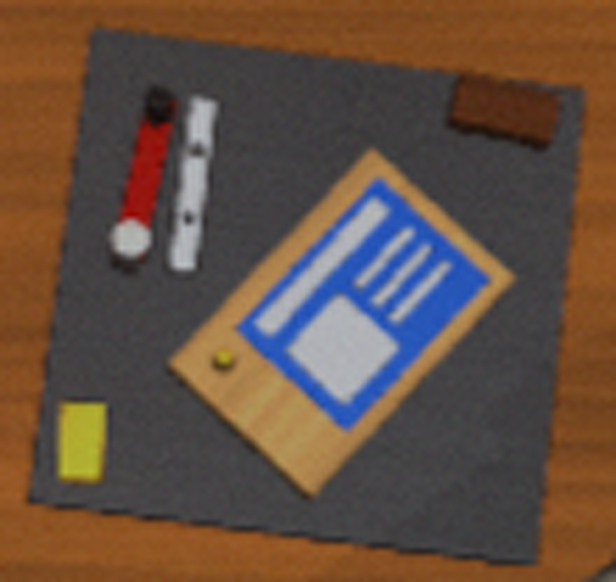

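View pics/crop1.png

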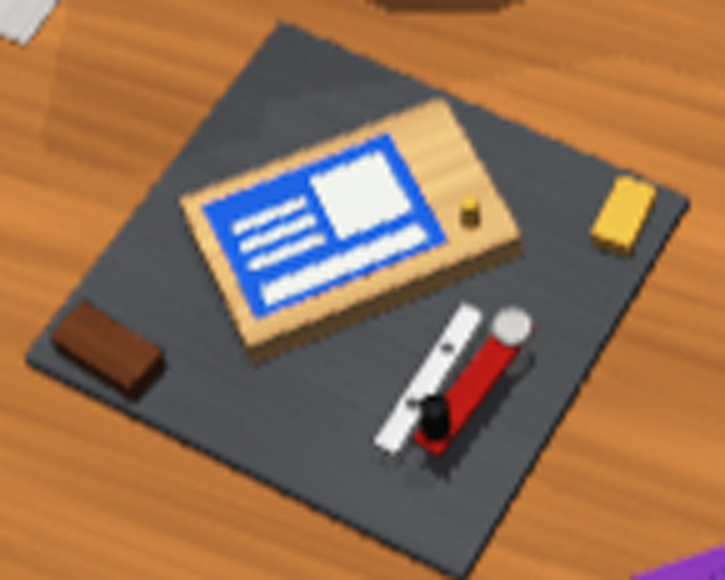

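Crop 0 shows the block on the pin (224,357), its free rail-side corner at (372,150) and the keeper knob at (159,92). The bed corners are clear in both views, so I'll fit everything jointly.

```bash
cat > fit.py <<'E'
import numpy as np, json
from rig import arm
from scipy.optimize import least_squares
C={n:arm.get_calibration(n) for n in("top","scene")}
def proj(n,p):
    T=np.linalg.inv(C[n]["cam_to_world"]); q=C[n]["intrinsics"]@(T[:3,:3]@p+T[:3,3]); return q[:2]/q[2]
def full(n,c):
    o,f=(((288,138),5.6),((210,150),5.0))[n=="scene"]; return np.array(o)+(np.array(c)+.5)/f-.5
bed=[(190,100,12),(190,-190,12),(-90,100,12),(-90,-190,12),(0,0,55)]
bl=[(148,22,23),(148,-88,23),(-22,-88,23),(-22,22,23)]
obs={"top":([(93,28),(582,90),(30,502),(535,562),(224,357)],[(372,150),(514,277),(312,495),(170,362)],(159,92)),
"scene":([(465,578),(27,358),(688,202),(283,22),(470,200)],[(253,350),(180,200),(440,98),(521,238)],(434,399))}
def R(a): return np.array([[np.cos(a),-np.sin(a),0],[np.sin(a),np.cos(a),0],[0,0,1]])
def res(v):
    x,y,a,b,bx,by,k=v; o=np.array([x,y,0]); r=[]
    for n,(B,K,kn) in obs.items():
        for p,c in zip(bed,B): r.append(proj(n,o+R(a)@np.array(p)/1e3)-full(n,c))
        for p,c in zip(bl,K): r.append(proj(n,o+R(a)@(np.array([bx,by,.012])+R(-b)@np.array(p)/1e3))-full(n,c))
        r.append(proj(n,o+R(a)@np.array([.06+.075*np.cos(k),.06-.075*np.sin(k),.078]))-full(n,kn))
    r.append(np.array([bx,by])/.001*.5)
    return np.concatenate(r)
if __name__=="__main__":
    s=least_squares(res,[.6,0,0,.6,0,0,.1],x_scale=[.1,.1,1,1,.01,.01,1],loss="soft_l1")
    print(s.x.round(4)); print(res(s.x).reshape(-1,2).round(1).tolist())
    json.dump(s.x.tolist(),open("fit.json","w"))
E
python3 fit.py
```

```text
[ 5.085e-01 -3.390e-02 -1.166e-01  6.250e-01  1.000e-04 -2.000e-04
  9.680e-02]
[[-0.4, -0.6], [0.7, -0.8], [-0.5, -0.2], [0.5, 0.4], [0.1, -0.5], [-0.1, -0.8], [0.3, -0.3], [0.2, -0.1], [-0.2, -0.1], [0.3, 1.1], [0.1, 0.0], [-0.6, -0.2], [1.0, -1.3], [-0.2, -0.7], [0.4, 0.2], [-0.4, -0.6], [0.2, 0.2], [0.8, -0.1], [0.4, -0.7], [0.1, 0.8], [0.1, -0.1]]
```

```bash
cat > h.py <<'E'
import json, numpy as np
from rig import arm
X,Y,A,B,_,_,K=json.load(open("fit.json"))
def w(p,z): # bed xy (m) -> world
    c,s=np.cos(A),np.sin(A); return np.array([X+c*p[0]-s*p[1],Y+s*p[0]+c*p[1],z])
def rot(phi): # tool down, tool x along world heading phi
    c,s=np.cos(phi),np.sin(phi); return np.array([[c,s,0],[s,-c,0],[0,0,-1.]])
def bpose(b,yb,z,sg,x=.115): # tool at block-frame (x,yb) with block at angle -b
    c,s=np.cos(-b),np.sin(-b)
    return w((c*x-s*yb,s*x+c*yb),z),rot(A-b+np.pi/2+(0 if sg>0 else np.pi))
def kpose(k,off,z,sg): # behind the knob by off (against the clockwise tangent)
    t=np.array([-np.sin(k),-np.cos(k)]); p=np.array([.06,.06])+.075*np.array([np.cos(k),-np.sin(k)])-off*t
    return w(p,z),rot(A-k-np.pi/2+(0 if sg>0 else np.pi))
E
python3 - <<'E'
from h import *
for sg in(1,-1):
    for f,vals in((lambda v:bpose(v,-.116,.022,sg),(B,.3,0)),(lambda v:kpose(v,.03,.055,sg),(K,.8,1.57))):
        for v in vals:
            q=arm.solve_ik(*f(v)); print(sg,round(v,2),f(v)[0].round(3),None if q is None else np.round(q,0))
E
```

```text
1 0.62 [ 0.515 -0.197  0.022] [-27.  37.  98.  -0.  45.  15.]
1 0.3 [ 0.567 -0.187  0.022] [-24.  40.  91.  -0.  49.  -0.]
1 0 [ 0.609 -0.163  0.022] [-20.  42.  86.  -0.  52. -14.]
1 0.1 [0.655 0.032 0.055] [  -2.   41.   81.   -0.   58. -170.]
1 0.8 [ 0.644 -0.023  0.055] [  -7.   40.   83.   -0.   57. -135.]
1 1.57 [ 0.596 -0.059  0.055] [-11.  37.  90.  -0.  53. -95.]
-1 0.62 [ 0.515 -0.197  0.022] [ -27.   37.   98.   -0.   45. -165.]
-1 0.3 [ 0.567 -0.187  0.022] None
-1 0 [ 0.609 -0.163  0.022] [-20.  42.  86.  -0.  52. 166.]
-1 0.1 [0.655 0.032 0.055] [-2. 41. 81. -0. 58. 10.]
-1 0.8 [ 0.644 -0.023  0.055] [-7. 40. 83. -0. 57. 45.]
-1 1.57 [ 0.596 -0.059  0.055] [-11.  37.  90.  -0.  53.  85.]
```

```bash
python3 - <<'E'
from h import *
arm.grip(0.0)
arm.move_to(*bpose(B,-.120,.14,1)); 
p,R=bpose(B,-.120,.022,1); arm.move_l(p,R,feed=.15)
f0=np.array(arm.current_force()); print(arm.current_t(),arm.current_width(),f0.round(1))
off=-.104; b=B
def push():
    d=np.array(arm.current_force())-f0; n=rot(A-b+np.pi/2)[:,0]; return -d@n, np.linalg.norm(d)
arm.move_l(*bpose(b,off,.022,1),feed=.06)
while b>0.05:
    b=max(b-.05,.04); arm.move_l(*bpose(b,off,.022,1),feed=.08)
    print(round(b,3),np.round(push(),1),end=" ")
    if push()[1]>25: break
print(arm.current_t())
while push()[0]<12 and b>-.05:
    b-=.004; arm.move_l(*bpose(b,off,.022,1),feed=.03)
    print(round(b,3),np.round(push(),1),end=" ")
print(arm.current_t())
import cv2
cv2.imwrite("pics/top1.png",cv2.resize(arm.snapshot("top")[138:242,288:398,::-1],None,fx=5.6,fy=5.6,interpolation=cv2.INTER_CUBIC))
E
```

```text
4.0333 0.0006962885608591436 [0.2 0.1 0.3]
0.575 [0.4 0.5] 0.525 [0.1 0.9] 0.475 [0.6 0.8] 0.425 [-0.3  1.1] 0.375 [0.3 0.6] 0.325 [0.3 0.7] 0.275 [0.3 1.2] 0.225 [0.2 0.8] 0.175 [0.9 1.6] 0.125 [0.3 0.8] 0.075 [-0.2  1.3] 0.04 [0.7 1.1] 7.45
0.036 [0.4 0.9] 0.032 [2.  2.6] 0.028 [0.2 1.3] 0.024 [0.3 1.4] 0.02 [0.6 1.8] 0.016 [4.8 5.5] 0.012 [7.6 8.8] 0.008 [11.7 13.6] 0.004 [15.3 17.6] 9.7
```

View pics/top1.png

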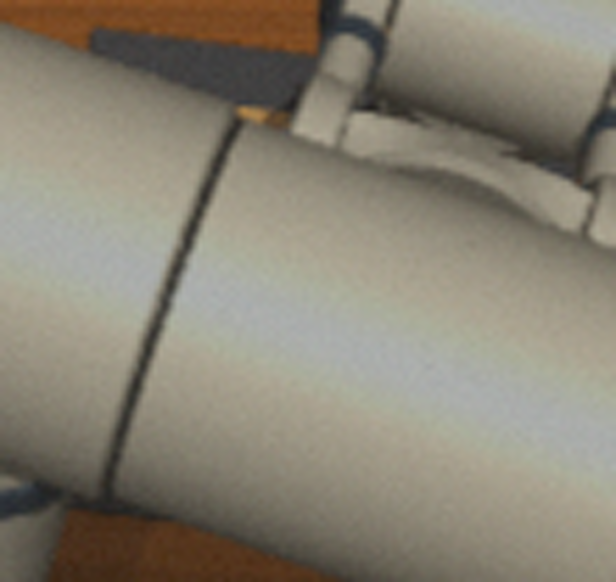

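The top view is blocked by the arm. The force rose to 15 N, so the block looks seated. I'll back off, lift, and check from near.

```bash
python3 - <<'E'
from h import *
import cv2
arm.move_l(*bpose(0.01,-.120,.022,1),feed=.08)
arm.move_l(*bpose(0.01,-.120,.14,1),feed=.2)
print(arm.current_t())
a=arm.snapshot("wrist"); b=arm.snapshot("scene")[150:266,210:355]
b=cv2.resize(b,(640,512),interpolation=cv2.INTER_CUBIC)
cv2.imwrite("pics/w2.png",a[:,:,::-1]); cv2.imwrite("pics/s2.png",b[:,:,::-1])
E
```

```text
10.85
```

View pics/w2.png

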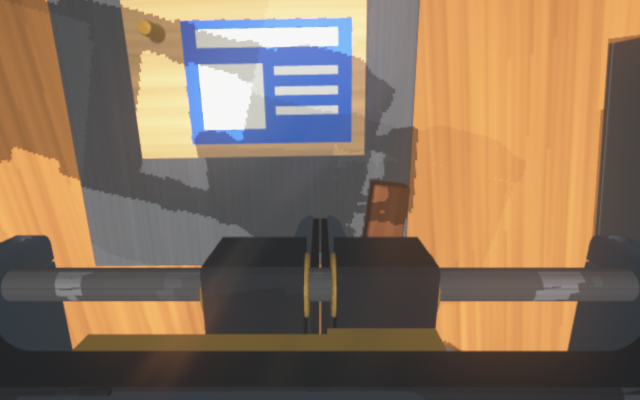

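View pics/s2.png

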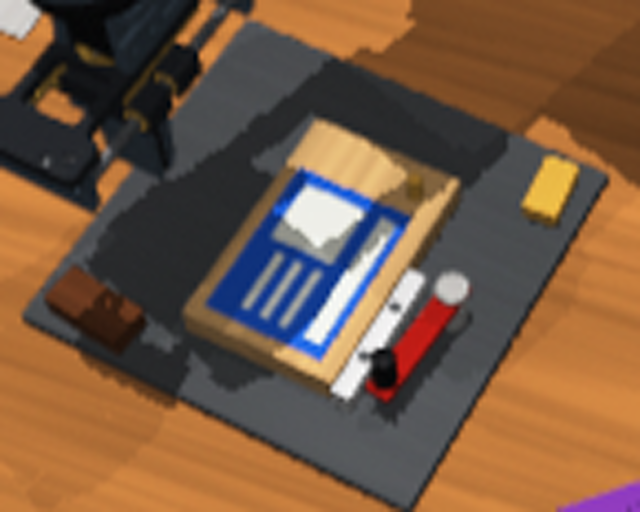

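The scene view shows the block alongside the rail and still on the pin, with the keeper knob at (382,368). One close look will confirm it's flush before I move the keeper.

```bash
python3 - <<'E'
from h import *
import cv2
arm.move_l(*bpose(0.0,-.075,.16,1,x=.09),feed=.2)
print(arm.current_t())
c=arm.get_calibration("wrist"); a=arm.snapshot("wrist"); np.savez("w3.npz",**c)
cv2.imwrite("pics/w3raw.png",a[:,:,::-1]); cv2.imwrite("pics/w3.png",cv2.resize(a[:250,:,::-1],(800,312)))
E
```

```text
11.375
```

View pics/w3.png

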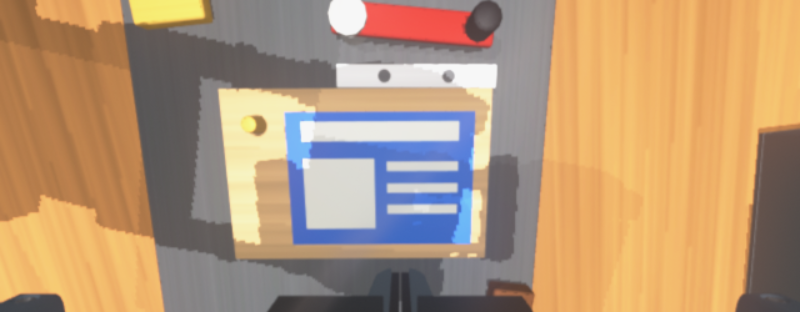

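The block edge (219..493, 89) lies flush against the rail face (337..497, 88), still on the pin. Now the keeper.

```bash
python3 - <<'E'
from h import *
import cv2
P=lambda k,off,z=.056:kpose(k,off,z,-1)
arm.move_to(*P(K,.038,.16)); arm.move_l(*P(K,.038),feed=.15)
f0=np.array(arm.current_force()); k=K
def push():
    d=np.array(arm.current_force())-f0; n=rot(A-k-np.pi/2)[:,0]; return -d@n,np.linalg.norm(d)
arm.move_l(*P(k,.024),feed=.05); print(arm.current_t(),np.round(push(),1))
while k<1.5:
    k=min(k+.08,1.5); arm.move_l(*P(k,.024),feed=.08)
    print(round(k,2),np.round(push(),1),end=" ")
    if push()[1]>12: break
while push()[0]<6 and k<1.75:
    k+=.012; arm.move_l(*P(k,.024),feed=.03); print(round(k,3),np.round(push(),1),end=" ")
print(arm.current_t())
arm.move_l(*P(k,.045),feed=.06); arm.move_l(*P(k,.045,.17),feed=.2)
cv2.imwrite("pics/s4.png",cv2.resize(arm.snapshot("scene")[150:266,210:355,::-1],(640,512),interpolation=cv2.INTER_CUBIC))
arm.move_l(*bpose(0.0,-.11,.2,-1,x=.09),feed=.2) if 0 else arm.move_to(*bpose(0.0,-.075,.16,1,x=.09))
cv2.imwrite("pics/w4.png",cv2.resize(arm.snapshot("wrist")[:250,:,::-1],(800,312))); print(arm.current_t())
E
```

```text
13.425 [0.6 0.8]
0.18 [0.6 1.2] 0.26 [1.1 1.3] 0.34 [0.5 0.8] 0.42 [-0.3  0.6] 0.5 [0.4 1. ] 0.58 [-0.5  0.6] 0.66 [-0.1  0.9] 0.74 [-1.6  2.1] 0.82 [0.4 0.5] 0.9 [-0.2  0.6] 0.98 [-0.9  1.1] 1.06 [0.1 0.9] 1.14 [0.7 1.4] 1.22 [-1.5  1.8] 1.3 [-0.4  0.8] 1.38 [-0.1  1. ] 1.46 [0.1 0.7] 1.5 [0.4 0.8] 1.512 [-0.8  0.8] 1.524 [0.9 1. ] 1.536 [-0.3  0.7] 1.548 [0.4 0.5] 1.56 [-0.2  0.2] 1.572 [2.2 2.5] 1.584 [5.5 5.9] 1.596 [9.2 9.7] 19.925
22.8
```

View pics/w4.png

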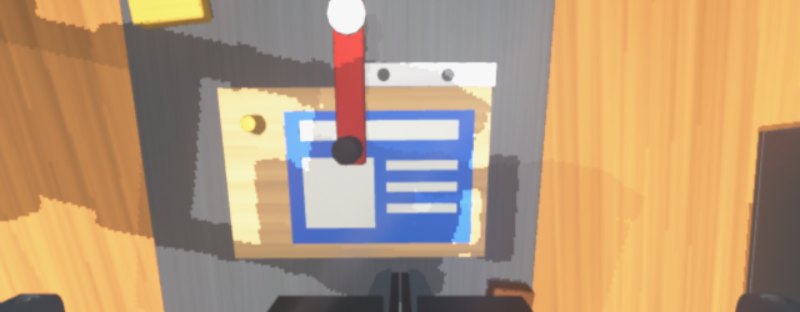

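The keeper arm points straight over the block: cap at (346,15), knob at (347,150). It's at the end stop, since the force rose. The block is still flush, and the robot is clear.

```bash
python3 -c "
from rig import arm
print(arm.sign_off(),arm.current_t())"
```

```text
the job is handed in; nothing more can be done
the job is handed in; nothing more can be done
```

The block lies flush along the rail and is still on the pin, the keeper is at its end stop over the block, nothing else was touched, and the job was handed in at about 23 s.

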